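# Worn dressing stick into the abrasive-waste box

### The arm

A 6-joint arm with a two-finger parallel gripper is mounted at the origin on a cart in front of the work surface, level with it; the furniture and walls round the work are solid. World frame = base frame: x ahead of the robot, y to its left, z up, the work surface at z = 0. Lengths are in mm, angles in rad, forces in N, time in s.
With the tool pointing down it reaches from about 275 to 875 mm from the base axis. Payload 12.5 kg.
Tool frame: the origin (TCP) lies midway between the tips of the shut fingers; the grasp point (between the pads) lies 19 mm behind it; z points along the fingers, y is the direction in which the jaws open and shut (so a half turn about z gives the same grasp; the last joint's range is limited). The gripper opens to 85 mm and grips with 20 to 120 N. Pads are 22 mm wide; open, the fingers measure 114 mm over their backs; the gripper's body (76 mm by 85 mm) begins 54 mm behind the grasp point. The pads swing forward as they close: fully open they stand 13 mm farther back than shut.
Start: joints at [-1.211, 0.351, 1.652, -0, 1.139, -0.085], TCP at [236.669, -496.46, 231.29] pointing down, gripper open.
Joint ranges: [-2.75, 2.75], [-0.79, 2.1], [0.01, 2.65], [-1.57, 4.71], [0.07, 3.14], [-2.87, 2.87]. Speed limits (rad/s): [2.22, 2.22, 2.79, 3.14, 3.14, 3.14].

### API

Orientations are given as a unit quaternion [w, x, y, z].
In Python, from bench import telemetry, camera, get_calibration, bot gives the robot as it stands.
- The arm moves only by the tool arm_command, never from a script. Its argument "steps" is a list of rows, each an object of numbers: "x", "y", "z": the shift along the tool's x, y, z in cm; "ax", "ay", "az": the turn, a rotation vector about the tool's x, y, z in degrees. In form: [{"x": .., "y": .., "z": .., "ax": .., "ay": .., "az": ..}, ...]. A call has 1 to 10 rows; each row shifts and turns the commanded pose from where the row before left it, along the tool's axes as they then stand; what a row does not reach is not made up. A row lasts 1/12 s, in which the tool goes at most 41.7 mm and 7.16 degrees, less where a joint would pass 70% of its speed; a pose out of reach is approached as far as the arm can. A call with a gripper value outside its range is refused whole. "grip" is the opening, from 0 (shut) to 1 (fully open), set as the call begins (left out, the last holds). The fingers move at their own pace and stop on an object; "squeeze" is the grip in N (left out, the last holds). Time passes only in rows, so rows that do not move let the fingers close. It gives the time, the measured TCP pose, the force and the opening at its end, in the units of the state.
- telemetry.get_state(): the state, without advancing time (a new reading comes with each control period).
- camera(name): name is "scene" or "top" or "wrist"; returns the picture (420x560x3 uint8, red, green, blue); there is no depth.
- get_calibration(name): a dict with "intrinsics" (3x3 intrinsics, pixels), "R" (3x3) and "t" (3): a world point X has camera coordinates R X + t. Camera axes: x right, y down, z forward; pixel columns grow to the right and rows downward; lengths in mm; the calibration is good to about 2 mm. A picture is of the moment at which its call begins: read the wrist's pose just before it. get_calibration takes no time and is no camera call; for the wrist camera it gives the pose at the moment of the call.
- bot.job_done(): hands the job in, once; it reports no verdict.
The state is a dict: "t": time; "joint_pos": joint angles; "dq": joint speeds; "joint_torque": joint torques, N m; "tcp_pos": TCP position; "tool_rot": TCP orientation; "force": force on the tool from outside, world axes, zero at the start; "wrist_torque": the same for the moment, N m; "finger_gap": finger opening in mm.
Only numpy, scipy, OpenCV 4.12 (cv2) and the standard library are available. Lean on these libraries where they do the work, as an engineer would, in place of code of your own. Each camera call takes 0.05 s, during which the arm holds its last target. There are 200 camera calls.

### The job

Put the worn dressing stick (the square grey-green abrasive bar on the bench) into the abrasive-waste box: lay it lengthwise on the box's tray and push it through the dust flap until it drops inside and the flap has swung shut behind it. Leave the marker pen beside it where it lies.

Things in the scene. Friction and masses are not known exactly. Their poses are not given: they have to be found in the camera images.
- dressing_stick: square-section abrasive bar, dull grey-green, 22 x 130 x 22 mm (x, y, z), about 0.16 kg, lying flat on the bench left of the waste box, roughly along world x. Origin: centre of its underside, at mid-length; y runs along its length, z up. Grip it across its 22 mm width. A fixed grey bench grinder, 260 mm tall, stands just to the right of the box: travel over it.
- port (a point): port in the front of the fixed grey sheet-metal box (84 mm wide). Point: middle of its lower edge, on the level tray's surface, 105 mm above the bench. x into the box (push direction, away from the robot), y left, z up. Port 64 mm wide, 42 high. Tray flat, polished, slippery, no side walls, 84 mm wide, x -154 to +6 mm, then a 45 degree ramp down inside: a stick pushed in tips and slides down.
- dust_flap (a joint): thin steel flap with a black lip closing the port, hinged along its upper edge. 0 = hanging shut; grows as it swings inward and up (to 1.45 rad), inward only; weak spring, under 1 N to push. Frame round it: x -4 to 0 mm of the port point, solid above the port up to the clear lid, 53 mm over the tray; fingers stay in front of it: pushing the stick's rear end to within 15 mm of the frame is enough.
- marker_pen: bystander: round white and green marker pen, 17 x 135 x 16 mm, lying on the bench about 100 mm beside the stick, on either side of it. Origin: centre of its underside; y along its length.

How it is judged (in metres and radians):
At the end, for the whole second after the job is handed in: The dressing stick rests inside the waste box: its origin 30 to 154 mm behind the flap plane, within 42 mm of the port's middle sideways and at least 20 mm below the tray; the flap is shut (within 0.12 rad) and the stick is still (x of dressing_stick in the frame of port between 0.03 and 0.154 m and y of dressing_stick in the frame of port between -0.042 and 0.042 m and z of dressing_stick in the frame of port below -0.02 m and value of joint dust_flap below 0.12 rad and linear speed of dressing_stick below 0.03 m/s); the robot touches nothing.
It fails at once if the marker pen is moved more than 20 mm (distance of marker_pen from where it was at the start of the episode above 0.02 m).
It also fails if it takes over 51 s, if anything falls off the work surface, if the arm or the gripper's body presses on something with over 40 N, if the wrist force passes 120 N, or if a joint passes its speed limit or range.

## Working session

There is one attempt and no reset: what is moved stays moved. The work goes in short steps, Python scripts to look and compute and a tool call to move; the robot and the scene stay as the last step left them, time stands still between calls to the robot, and variables do not carry over. Pictures are saved under pics/ and viewed, about 8 in all and at most 12, crops included, and the job is handed in when it is done.

Besides the shell and the picture viewer there is one more tool, called after ">>>" by a JSON object that holds its "op" and its "data", one argument or row to a line. arm_command: Moves the arm, as the interface text tells. Its arguments: {"type":"object","properties":{"steps":{"type":"array","items":{"type":"object","properties":{"x":{"type":"number"},"y":{"type":"number"},"z":{"type":"number"},"ax":{"type":"number"},"ay":{"type":"number"},"az":{"type":"number"}}}},"grip":{"type":"number"},"squeeze":{"type":"number"}},"required":["steps"]}

```bash
mkdir -p pics
python3 - <<'E'
from bench import telemetry, camera, get_calibration
import cv2, numpy as np
s=telemetry.get_state(); print(s['t'],s['tcp_pos'],s['tool_rot'],s['finger_gap'])
for n in ('scene','top'):
    im=camera(n); cv2.imwrite(f'pics/{n}0.png',im[:,:,::-1])
    c=get_calibration(n); print(n,np.round(c['intrinsics'],1).tolist(),np.round(c['R'],3).tolist(),np.round(c['t'],1).tolist())
E
```

```text
0.0 [ 236.55888386 -496.15720489  230.74770982] [-5.85526634e-04  9.75374718e-01  2.20553421e-01 -7.58798545e-05] 85.01042770161033
scene [[421.1, 0.0, 280.2], [0.0, 421.1, 209.2], [0.0, 0.0, 1.0]] [[0.993, 0.118, -0.003], [0.096, -0.826, -0.556], [-0.068, 0.552, -0.831]] [-601.6, 254.9, 836.5]
top [[542.6, 0.0, 288.9], [0.0, 542.6, 200.9], [0.0, 0.0, 1.0]] [[0.045, -0.999, 0.002], [-0.979, -0.044, -0.201], [0.201, 0.007, -0.98]] [283.8, 587.7, 1008.0]
```

View pics/top0.png

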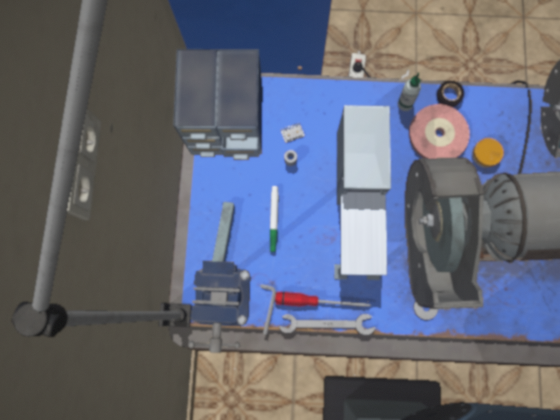

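View pics/scene0.png

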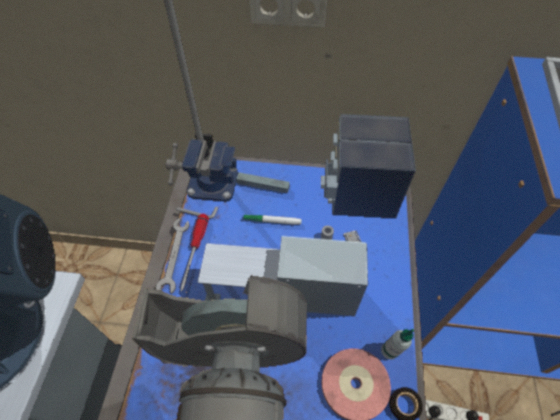

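The top view shows the stick at about (224,232), its near end by the vise at (220,290). The pen is at (274,218), the tray at (363,235), the box at (367,150) and the grinder at (445,235). Next I segment these and cast rays.

```bash
cat > h.py <<'E'
import cv2, numpy as np
from bench import get_calibration
def ray(c,uv,z):
    R=np.array(c['R']);t=np.array(c['t']);K=np.array(c['intrinsics'])
    C=-R.T@t; d=R.T@np.linalg.solve(K,[uv[0],uv[1],1.]); return C+d*(z-C[2])/d[2]
def proj(c,X):
    p=np.array(c['intrinsics'])@(np.array(c['R'])@X+np.array(c['t'])); return p[:2]/p[2]
E
python3 - <<'E'
from h import *
im=cv2.imread('pics/top0.png'); c=get_calibration('top'); cs=get_calibration('scene')
for n,k in (('top',c),('scene',cs)): print(n,'centre',np.round(-np.array(k['R']).T@k['t']))
f=lambda u,v,z,k=c:np.round(ray(k,(u,v),z)).tolist()
hsv=cv2.cvtColor(im,cv2.COLOR_BGR2HSV)
print('stick hsv',hsv[230,225],hsv[215,227],'bench',hsv[230,250],'tray',hsv[240,363])
m=(hsv[:,:,1]<90).astype(np.uint8)*255
m[:198]=0;m[268:]=0;m[:,:205]=0;m[:,245:]=0
cn=max(cv2.findContours(m,0,1)[0],key=cv2.contourArea); b=cv2.minAreaRect(cn); bp=cv2.boxPoints(b)
print('stick',b,[f(*p,22) for p in bp],[f(*p,0) for p in bp])
for nm,p in dict(pen0=(274,187),pen1=(273,251)).items(): print(nm,f(*p,8))
w=(hsv[:,:,2]>170)&(hsv[:,:,1]<60); w=w.astype(np.uint8)*255; w[:,:335]=0;w[:,395:]=0;w[:185]=0;w[290:]=0
cn=max(cv2.findContours(w,0,1)[0],key=cv2.contourArea); b=cv2.minAreaRect(cn); bp=cv2.boxPoints(b); print('tray',b,[f(*p,105) for p in bp])
a=cv2.resize(im[185:300,190:400],None,fx=3.8,fy=3.8,interpolation=2)
cv2.imwrite('pics/a.png',a)
E
```

```text
top centre [ 360.  302. 1105.]
scene centre [ 630. -180.  835.]
stick hsv [ 95  30 161] [ 96  27 150] bench [111 141 230] tray [108  13 235]
stick ((224.10281372070312, 234.64553833007812), (16.994678497314453, 65.76638793945312), 13.570435523986816) [[446.0, 465.0, 22.0], [577.0, 443.0, 22.0], [570.0, 409.0, 22.0], [439.0, 431.0, 22.0]] [[447.0, 468.0, 0.0], [581.0, 446.0, 0.0], [574.0, 411.0, 0.0], [441.0, 434.0, 0.0]]
pen0 [613.0, 342.0, 8.0]
pen1 [480.0, 338.0, 8.0]
tray ((362.9999694824219, 235.5), (45.99999237060547, 76.99998474121094), -0.0) [[433.0, 210.0, 105.0], [577.0, 214.0, 105.0], [581.0, 127.0, 105.0], [437.0, 126.0, 105.0]]
```

View pics/a.png

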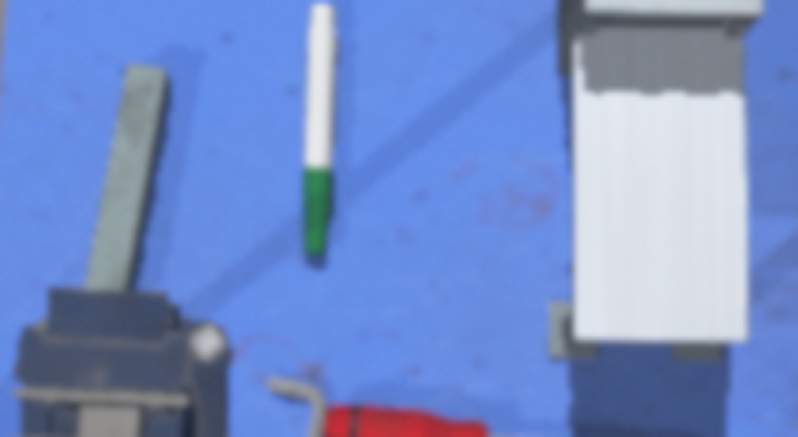

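The crop shows the stick's far end at crop (148,68) and its axis crossing the vise edge at (110,289). The tray's front edge is at row 340, columns 574–748, and the box lid's front edge is at row 15. The pen lies between the stick and the box.

Run:
```python
from h import *
c=get_calibration('top'); cs=get_calibration('scene')
g=lambda u,v,z:ray(c,(u/3.8+190-.4,v/3.8+185-.4),z)
a,b=g(148,68.5,22),g(110,289,22); d=(b-a)/np.linalg.norm(b-a); print('far end',a,'near vis',b,'centre',a+65*d,'yaw deg',np.degrees(np.arctan2(-d[1],-d[0])))
print('stick centre in scene px',proj(cs,a+65*d),'ends',proj(cs,a),proj(cs,a+130*d))
L1,L0,R1,R0=g(575,60,105),g(574,340,105),g(744,60,105),g(747.5,340,105)
print('tray',L1,L0,R1,R0,'front mid',(L0+R0)/2)
for L,R in((L1,L0),(R1,R0)): print(np.degrees(np.arctan2(L[1]-R[1],L[0]-R[0])))
# box lid far/near edges in full picture
for z in (158,):
  for p in [(343.5,188.5),(389.5,188.5),(344.5,107),(389.5,107)]: print('lid',ray(c,p,z))
for p in [(201,245),(199,282)]: print('scene tray front',ray(cs,p,105))
im=cv2.imread('pics/scene0.png')
cv2.imwrite('pics/s.png',cv2.resize(im[130:330,160:380],None,fx=3.6,fy=3,interpolation=2)if 0 else cv2.resize(im[130:300,160:380],None,fx=3.5,fy=3.5,interpolation=2))
```

```text
far end [573.01058715 432.62517334  22.        ] near vis [454.43998956 444.64169738  22.        ] centre [508.34183823 439.17902052  22.        ] yaw deg -5.786876457688321
stick centre in scene px [261.65717933 180.00631026] ends [287.75863212 184.58542566] [235.95975204 175.49807517]
tray [570.47726289 211.69458641 105.        ] [432.73009403 208.69426454 105.        ] [574.23465416 128.05552276 105.        ] [436.46252978 125.15409566 105.        ] front mid [434.59631191 166.9241801  105.        ]
1.247783194759413
1.2064483882684505
lid [581.27169762 212.41310965 158.        ]
lid [584.97211632 130.11718695 158.        ]
lid [735.75936021 214.32287267 158.        ]
lid [739.51906675 131.24546592 158.        ]
scene tray front [424.67956105 201.81813423 105.        ]
scene tray front [438.41247067 124.08994128 105.        ]
```

View pics/s.png

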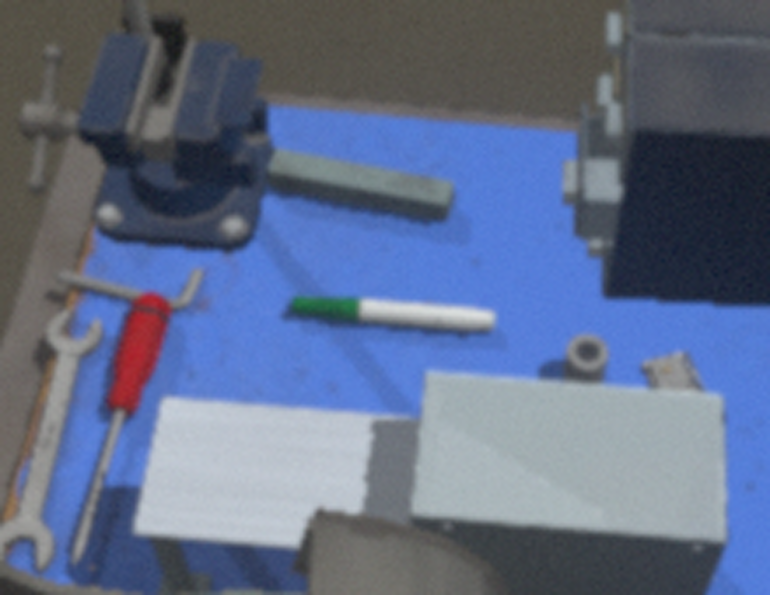

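Stick, tray and port agree across the two views. The stick centre is about (508,439) at yaw -5.8°, and the port about (588,170.5) at yaw 1.2°. I need to know where the wrist camera sits on the tool before choosing an orientation.

```bash
cat >> h.py <<'E'
from bench import telemetry
from scipy.spatial.transform import Rotation as Ro
def st():
    s=telemetry.get_state(); q=s['tool_rot']; R=Ro.from_quat([q[1],q[2],q[3],q[0]]).as_matrix(); return s,np.array(s['tcp_pos']),R
def go(target,yaw=None):
    s,p,R=st(); x=R[:,0]
    print('t %.2f'%s['t'],'tcp',p.round(1),'yaw %.2f'%np.degrees(np.arctan2(x[1],x[0])),'F',np.round(s['force'],1),'gap %.1f'%s['finger_gap'],'q6 %.2f'%s['joint_pos'][5])
    if target is not None: print(' shift in tool axes cm',(R.T@(np.array(target)-p)/10).round(2))
    if yaw is not None:
        T=np.array([[np.cos(yaw:=np.radians(yaw)),np.sin(yaw),0],[np.sin(yaw),-np.cos(yaw),0],[0,0,-1]]).T
        print(' turn deg',np.degrees(Ro.from_matrix(R.T@T).as_rotvec()).round(2), 'shift after turn',(T.T@(np.array(target)-p)/10).round(2))
E
python3 - <<'E'
from h import *
s,p,R=st(); c=get_calibration('wrist'); C=-np.array(c['R']).T@c['t']
print('cam in tool',R.T@(C-p),'cam axes in tool (rows)',(np.array(c['R'])@R).round(2))
go((516,438,340),-5.8); go((516,438,340),174.2)
t=get_calibration('top')
for u,z in((405,200),(405,100),(425,260)): print(ray(t,(u,235),z))
E
```

```text
cam in tool [  64.45755621   -0.45817022 -142.63878112] cam axes in tool (rows) [[ 0.    1.    0.  ]
 [-0.97  0.   -0.26]
 [-0.26 -0.    0.97]]
t 0.10 tcp [ 236.6 -496.2  230.8] yaw 25.48 F [-0.5  0.5 -0. ] gap 85.4 q6 -0.08
 shift in tool axes cm [ 65.42 -72.32 -10.84]
 turn deg [-6.000e-02  1.000e-02  3.128e+01] shift after turn [ 18.36 -95.77 -10.92]
t 0.10 tcp [ 236.6 -496.2  230.8] yaw 25.48 F [-0.5  0.5 -0. ] gap 85.4 q6 -0.08
 shift in tool axes cm [ 65.42 -72.32 -10.84]
 turn deg [-1.0000e-02 -8.0000e-02 -1.4872e+02] shift after turn [-18.36  95.77 -10.92]
[495.93048099 111.11338966 200.        ]
[510.92294464  90.00887765 100.        ]
[488.34117854  92.39305338 260.        ]
```

>>> {"op": "arm_command", "data": {
  "steps": [
    {"z": -1.1, "az": 3.13},
    {"z": -1.1, "az": 3.13},
    {"z": -1.1, "az": 3.13},
    {"z": -1.1, "az": 3.13},
    {"z": -1.1, "az": 3.13},
    {"z": -1.1, "az": 3.13},
    {"z": -1.1, "az": 3.13},
    {"z": -1.1, "az": 3.13},
    {"z": -1.1, "az": 3.13},
    {"z": -1.1, "az": 3.13}
  ],
  "grip": 0.55
}}

```text
validation failed for argument at $.st...
```

>>> {"op": "arm_command", "data": {
  "steps": [
    {"x": 0.66, "y": -3.42},
    {"x": 0.66, "y": -3.42},
    {"x": 0.66, "y": -3.42},
    {"x": 0.66, "y": -3.42},
    {"x": 0.66, "y": -3.42},
    {"x": 0.66, "y": -3.42},
    {"x": 0.66, "y": -3.42},
    {"x": 0.66, "y": -3.42},
    {"x": 0.66, "y": -3.42},
    {"x": 0.66, "y": -3.42}
  ]
}}

```text
validation failed for argument at $.st...
```

>>> {"op": "arm_command", "data": {
  "steps": [
    {"x": 0.66, "y": -3.42},
    {"x": 0.66, "y": -3.42},
    {"x": 0.66, "y": -3.42},
    {"x": 0.66, "y": -3.42},
    {"x": 0.66, "y": -3.42},
    {"x": 0.66, "y": -3.42},
    {"x": 0.66, "y": -3.42},
    {"x": 0.66, "y": -3.42},
    {"x": 0.66, "y": -3.42},
    {"x": 0.66, "y": -3.42}
  ]
}}

```text
validation failed for argument at $.st...
```

>>> {"op": "arm_command", "data": {
  "steps": [
    {"x": 0.66, "y": -3.42},
    {"x": 0.66, "y": -3.42},
    {"x": 0.66, "y": -3.42},
    {"x": 0.66, "y": -3.42},
    {"x": 0.66, "y": -3.42},
    {"x": 0.66, "y": -3.42},
    {"x": 0.66, "y": -3.42},
    {"x": 0.66, "y": -3.42}
  ]
}}

```text
validation failed for argument at $.st...
```

Run:
```python
from h import *
go((516,438,200),-5.8)
```

```text
t 0.10 tcp [ 236.6 -496.2  230.8] yaw 25.48 F [-0.5  0.5 -0. ] gap 85.4 q6 -0.08
 shift in tool axes cm [ 65.42 -72.31   3.16]
 turn deg [-6.000e-02  1.000e-02  3.128e+01] shift after turn [ 18.36 -95.77   3.08]
```

The rows were refused. I'll try again with all six numbers in each row.

>>> {"op": "arm_command", "data": {
  "steps": [
    {"x": 0, "y": 0, "z": -1.1, "ax": 0, "ay": 0, "az": 3.13},
    {"x": 0, "y": 0, "z": -1.1, "ax": 0, "ay": 0, "az": 3.13},
    {"x": 0, "y": 0, "z": -1.1, "ax": 0, "ay": 0, "az": 3.13},
    {"x": 0, "y": 0, "z": -1.1, "ax": 0, "ay": 0, "az": 3.13},
    {"x": 0, "y": 0, "z": -1.1, "ax": 0, "ay": 0, "az": 3.13},
    {"x": 0, "y": 0, "z": -1.1, "ax": 0, "ay": 0, "az": 3.13},
    {"x": 0, "y": 0, "z": -1.1, "ax": 0, "ay": 0, "az": 3.13},
    {"x": 0, "y": 0, "z": -1.1, "ax": 0, "ay": 0, "az": 3.13},
    {"x": 0, "y": 0, "z": -1.1, "ax": 0, "ay": 0, "az": 3.13},
    {"x": 0, "y": 0, "z": -1.1, "ax": 0, "ay": 0, "az": 3.13}
  ],
  "grip": 0.55
}}

```text
t: 0.93
tcp_pos: [236.6, -496.3, 341.5]
tool_rot: [-0.0, 0.999, -0.052, -0.0]
force: [0.6, -0.2, 0.1]
finger_gap: 47.2
```

>>> {"op": "arm_command", "data": {
  "steps": [
    {"x": 0.66, "y": -3.42, "z": 0, "ax": 0, "ay": 0, "az": 0},
    {"x": 0.66, "y": -3.42, "z": 0, "ax": 0, "ay": 0, "az": 0},
    {"x": 0.66, "y": -3.42, "z": 0, "ax": 0, "ay": 0, "az": 0},
    {"x": 0.66, "y": -3.42, "z": 0, "ax": 0, "ay": 0, "az": 0},
    {"x": 0.66, "y": -3.42, "z": 0, "ax": 0, "ay": 0, "az": 0},
    {"x": 0.66, "y": -3.42, "z": 0, "ax": 0, "ay": 0, "az": 0},
    {"x": 0.66, "y": -3.42, "z": 0, "ax": 0, "ay": 0, "az": 0},
    {"x": 0.66, "y": -3.42, "z": 0, "ax": 0, "ay": 0, "az": 0},
    {"x": 0.66, "y": -3.42, "z": 0, "ax": 0, "ay": 0, "az": 0},
    {"x": 0.66, "y": -3.42, "z": 0, "ax": 0, "ay": 0, "az": 0}
  ]
}}

```text
t: 1.77
tcp_pos: [336.9, -161.2, 341.2]
tool_rot: [-0.0, 0.999, -0.051, -0.0]
force: [1.2, -0.4, -1.2]
finger_gap: 47.3
```

>>> {"op": "arm_command", "data": {
  "steps": [
    {"x": 0.66, "y": -3.42, "z": 0, "ax": 0, "ay": 0, "az": 0},
    {"x": 0.66, "y": -3.42, "z": 0, "ax": 0, "ay": 0, "az": 0},
    {"x": 0.66, "y": -3.42, "z": 0, "ax": 0, "ay": 0, "az": 0},
    {"x": 0.66, "y": -3.42, "z": 0, "ax": 0, "ay": 0, "az": 0},
    {"x": 0.66, "y": -3.42, "z": 0, "ax": 0, "ay": 0, "az": 0},
    {"x": 0.66, "y": -3.42, "z": 0, "ax": 0, "ay": 0, "az": 0},
    {"x": 0.66, "y": -3.42, "z": 0, "ax": 0, "ay": 0, "az": 0},
    {"x": 0.66, "y": -3.42, "z": 0, "ax": 0, "ay": 0, "az": 0},
    {"x": 0.66, "y": -3.42, "z": 0, "ax": 0, "ay": 0, "az": 0},
    {"x": 0.66, "y": -3.42, "z": 0, "ax": 0, "ay": 0, "az": 0}
  ]
}}

```text
t: 2.6
tcp_pos: [437.3, 172.5, 341.1]
tool_rot: [0.0, 0.999, -0.051, -0.0]
force: [0.6, -0.7, -0.4]
finger_gap: 46.7
```

>>> {"op": "arm_command", "data": {
  "steps": [
    {"x": 0.66, "y": -3.42, "z": 0, "ax": 0, "ay": 0, "az": 0},
    {"x": 0.66, "y": -3.42, "z": 0, "ax": 0, "ay": 0, "az": 0},
    {"x": 0.66, "y": -3.42, "z": 0, "ax": 0, "ay": 0, "az": 0},
    {"x": 0.66, "y": -3.42, "z": 0, "ax": 0, "ay": 0, "az": 0},
    {"x": 0.66, "y": -3.42, "z": 0, "ax": 0, "ay": 0, "az": 0},
    {"x": 0.66, "y": -3.42, "z": 0, "ax": 0, "ay": 0, "az": 0},
    {"x": 0.66, "y": -3.42, "z": 0, "ax": 0, "ay": 0, "az": 0},
    {"x": 0.66, "y": -3.42, "z": 0, "ax": 0, "ay": 0, "az": 0}
  ]
}}

```text
t: 3.27
tcp_pos: [517.6, 439.1, 340.8]
tool_rot: [0.0, 0.999, -0.051, -0.0]
force: [1.3, 0.2, 0.5]
finger_gap: 47.6
```

Run:
```python
from h import *
from bench import camera
go((516,438,200),-5.8)
c=get_calibration('wrist'); im=camera('wrist')[:,:,::-1].copy(); cv2.imwrite('pics/w1.png',im)
np.savez('w1.npz',**{k:c[k] for k in('R','t','intrinsics')})
```

```text
t 3.27 tcp [517.6 439.1 340.8] yaw -5.81 F [1.3 0.2 0.5] gap 47.6 q6 2.31
 shift in tool axes cm [-0.14  0.12 14.08]
 turn deg [ 0.03  0.03 -0.01] shift after turn [-0.15  0.13 14.08]
```

View pics/w1.png

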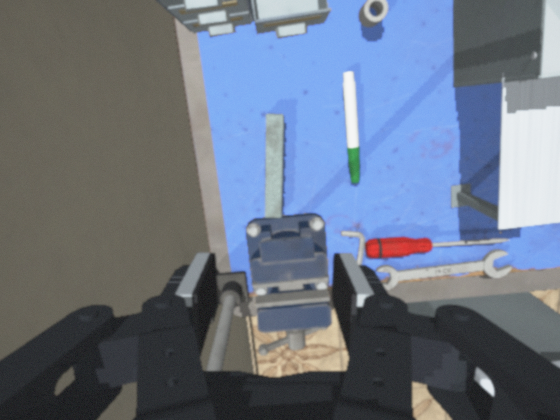

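The wrist view shows the whole stick from (275,115) to (274,217), with the vise just behind its near end and the pen at (351,127), well to the side. I'll segment the stick in this view.

Run:
```python
from h import *
c=np.load('w1.npz'); im=cv2.imread('pics/w1.png'); h=cv2.cvtColor(im,cv2.COLOR_BGR2HSV)
m=(h[:,:,1]<85).astype(np.uint8)*255; m[:108]=0;m[210:]=0;m[:,:250]=0;m[:,300:]=0
cn=max(cv2.findContours(m,0,1)[0],key=cv2.contourArea); b=cv2.minAreaRect(cn); print(b)
ys=np.arange(120,206,5); mid=[(np.flatnonzero(m[y]).mean(),len(np.flatnonzero(m[y]))) for y in ys]; print([(y,round(a,1),n) for y,(a,n) in zip(ys,mid)])
P=np.array([ray(c,(a,y),22) for y,(a,n) in zip(ys,mid)]); k=np.polyfit(P[:,0],P[:,1],1); print('yaw',np.degrees(np.arctan(k[0])),'y at 508,518',np.polyval(k,[508,518]))
print('ends x',ray(c,(275.5,115),22),ray(c,(274,216),22))
```

```text
((274.5, 161.0), (19.0, 96.0), 0.0)
[(np.int64(120), np.float64(274.5), 18), (np.int64(125), np.float64(275.0), 19), (np.int64(130), np.float64(274.5), 18), (np.int64(135), np.float64(274.5), 18), (np.int64(140), np.float64(274.5), 18), (np.int64(145), np.float64(274.0), 19), (np.int64(150), np.float64(274.0), 19), (np.int64(155), np.float64(274.0), 19), (np.int64(160), np.float64(274.0), 19), (np.int64(165), np.float64(274.0), 19), (np.int64(170), np.float64(273.5), 18), (np.int64(175), np.float64(273.5), 18), (np.int64(180), np.float64(273.5), 18), (np.int64(185), np.float64(273.5), 18), (np.int64(190), np.float64(273.5), 18), (np.int64(195), np.float64(273.5), 18), (np.int64(200), np.float64(273.5), 18), (np.int64(205), np.float64(273.5), 18)]
yaw -6.736872105097929 y at 508,518 [440.02611064 438.84485592]
ends x [570.58084868 431.6984161   22.        ] [445.61042128 446.19317137  22.        ]
```

Tool is already on the stick's axis, so I descend.

>>> {"op": "arm_command", "data": {
  "steps": [
    {"x": 0, "y": 0, "z": 3.0, "ax": 0, "ay": 0, "az": 0.6},
    {"x": 0, "y": 0, "z": 3.0, "ax": 0, "ay": 0, "az": 0},
    {"x": 0, "y": 0, "z": 3.0, "ax": 0, "ay": 0, "az": 0},
    {"x": 0, "y": 0, "z": 3.0, "ax": 0, "ay": 0, "az": 0},
    {"x": 0, "y": 0, "z": 3.0, "ax": 0, "ay": 0, "az": 0},
    {"x": 0, "y": 0, "z": 3.0, "ax": 0, "ay": 0, "az": 0},
    {"x": 0, "y": 0, "z": 3.0, "ax": 0, "ay": 0, "az": 0},
    {"x": 0, "y": 0, "z": 3.0, "ax": 0, "ay": 0, "az": 0},
    {"x": 0, "y": 0, "z": 3.0, "ax": 0, "ay": 0, "az": 0},
    {"x": 0, "y": 0, "z": 2.0, "ax": 0, "ay": 0, "az": 0}
  ]
}}

```text
t: 4.15
tcp_pos: [516.3, 436.5, 47.8]
tool_rot: [0.001, 0.998, -0.056, -0.001]
force: [0.6, 0.2, 0.2]
finger_gap: 47.0
```

>>> {"op": "arm_command", "data": {
  "steps": [
    {"x": 0, "y": 0, "z": 1.0, "ax": 0, "ay": 0, "az": 0},
    {"x": 0, "y": 0, "z": 1.0, "ax": 0, "ay": 0, "az": 0},
    {"x": 0, "y": 0, "z": 1.0, "ax": 0, "ay": 0, "az": 0},
    {"x": 0, "y": 0, "z": 1.0, "ax": 0, "ay": 0, "az": 0},
    {"x": 0, "y": 0, "z": 0.6, "ax": 0, "ay": 0, "az": 0},
    {"x": 0, "y": 0, "z": 0, "ax": 0, "ay": 0, "az": 0}
  ]
}}

```text
t: 4.65
tcp_pos: [517.2, 437.2, 4.3]
tool_rot: [0.0, 0.998, -0.056, -0.0]
force: [-0.0, -0.4, -0.1]
finger_gap: 46.7
```

>>> {"op": "arm_command", "data": {
  "steps": [
    {"x": 0, "y": 0, "z": 0, "ax": 0, "ay": 0, "az": 0},
    {"x": 0, "y": 0, "z": 0, "ax": 0, "ay": 0, "az": 0},
    {"x": 0, "y": 0, "z": 0, "ax": 0, "ay": 0, "az": 0},
    {"x": 0, "y": 0, "z": 0, "ax": 0, "ay": 0, "az": 0},
    {"x": 0, "y": 0, "z": 0, "ax": 0, "ay": 0, "az": 0},
    {"x": 0, "y": 0, "z": 0, "ax": 0, "ay": 0, "az": 0}
  ],
  "grip": 0,
  "squeeze": 60
}}

```text
t: 5.15
tcp_pos: [518.1, 437.9, 6.3]
tool_rot: [-0.001, 0.998, -0.056, 0.001]
force: [-0.1, -0.3, 5.8]
finger_gap: 20.3
```

Stick is gripped (gap 20 mm). Lift and check.

>>> {"op": "arm_command", "data": {
  "steps": [
    {"x": 0, "y": 0, "z": -0.5, "ax": 0, "ay": 0, "az": 0},
    {"x": 0, "y": 0, "z": -1.5, "ax": 0, "ay": 0, "az": 0},
    {"x": 0, "y": 0, "z": -2.5, "ax": 0, "ay": 0, "az": 0},
    {"x": 0, "y": 0, "z": -2.5, "ax": 0, "ay": 0, "az": 0},
    {"x": 0, "y": 0, "z": -2.5, "ax": 0, "ay": 0, "az": -1.3},
    {"x": 0, "y": 0, "z": -2.5, "ax": 0, "ay": 0, "az": -1.3},
    {"x": 0, "y": 0, "z": -2.5, "ax": 0, "ay": 0, "az": -1.3},
    {"x": 0, "y": 0, "z": -2.5, "ax": 0, "ay": 0, "az": -1.3},
    {"x": 0, "y": 0, "z": -2.5, "ax": 0, "ay": 0, "az": -1.3},
    {"x": 0, "y": 0, "z": 0, "ax": 0, "ay": 0, "az": -1.1}
  ]
}}

```text
t: 5.98
tcp_pos: [519.0, 438.6, 207.1]
tool_rot: [-0.002, 1.0, 0.011, 0.003]
force: [-0.0, 1.3, -0.7]
finger_gap: 20.3
```

Run:
```python
from h import *
go((478,168.2,200),1.2)
```

```text
t 5.98 tcp [519.  438.6 207.1] yaw 1.26 F [-0.   1.3 -0.7] gap 20.3 q6 2.18
 shift in tool axes cm [-4.7  26.95  0.55]
 turn deg [-0.28 -0.4   0.06] shift after turn [-4.66 26.95  0.71]
```

>>> {"op": "arm_command", "data": {
  "steps": [
    {"x": -0.47, "y": 2.7, "z": 0, "ax": 0, "ay": 0, "az": 0},
    {"x": -0.47, "y": 2.7, "z": 0, "ax": 0, "ay": 0, "az": 0},
    {"x": -0.47, "y": 2.7, "z": 0, "ax": 0, "ay": 0, "az": 0},
    {"x": -0.47, "y": 2.7, "z": 0, "ax": 0, "ay": 0, "az": 0},
    {"x": -0.47, "y": 2.7, "z": 0, "ax": 0, "ay": 0, "az": 0},
    {"x": -0.47, "y": 2.7, "z": 0, "ax": 0, "ay": 0, "az": 0},
    {"x": -0.47, "y": 2.7, "z": 0, "ax": 0, "ay": 0, "az": 0},
    {"x": -0.47, "y": 2.7, "z": 0, "ax": 0, "ay": 0, "az": 0},
    {"x": -0.47, "y": 2.7, "z": 0, "ax": 0, "ay": 0, "az": 0},
    {"x": -0.47, "y": 2.65, "z": 0, "ax": 0, "ay": 0, "az": 0}
  ]
}}

```text
t: 6.82
tcp_pos: [475.3, 165.7, 200.5]
tool_rot: [0.0, 1.0, 0.01, -0.0]
force: [0.2, -0.1, -2.1]
finger_gap: 20.4
```

>>> {"op": "arm_command", "data": {
  "steps": [
    {"x": 0, "y": 0, "z": 0, "ax": 0, "ay": 0, "az": 0},
    {"x": 0, "y": 0, "z": 0, "ax": 0, "ay": 0, "az": 0}
  ]
}}

```text
t: 6.98
tcp_pos: [475.8, 166.1, 200.7]
tool_rot: [-0.0, 1.0, 0.009, 0.0]
force: [0.3, -0.2, -2.2]
finger_gap: 19.9
```

Run:
```python
from h import *
from bench import camera
go((478,168.2,140),1.2)
c=get_calibration('wrist'); im=camera('wrist')[:,:,::-1].copy(); cv2.imwrite('pics/w2.png',im)
np.savez('w2.npz',**{k:c[k] for k in('R','t','intrinsics')})
```

```text
t 6.98 tcp [475.8 166.1 200.7] yaw 1.08 F [ 0.3 -0.2 -2.2] gap 19.9 q6 1.80
 shift in tool axes cm [ 0.22 -0.2   6.07]
 turn deg [-0.01 -0.   -0.12] shift after turn [ 0.22 -0.2   6.07]
```

View pics/w2.png

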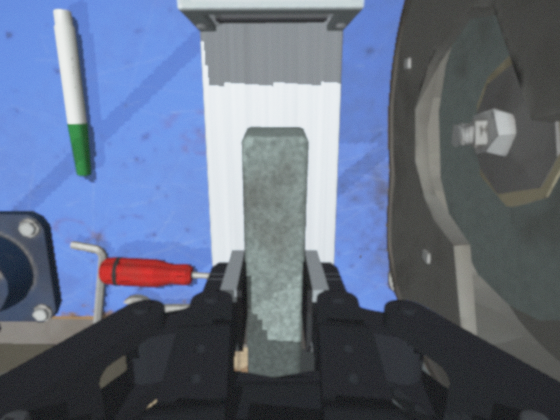

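The wrist view shows the stick held with its front end at rows 127–140, columns 243–307. The tray edges are at columns 207/341 on row 90, and the lid's front edge is at about row 10. I'll compute the sideways offset.

Run:
```python
from h import *
c=np.load('w2.npz'); f=lambda u,v,z:ray(c,(u,v),z).round(1)
zs=200.7-6.3
print('stick front top',f(243,137,zs+22),f(307,137,zs+22), 'end',f(275,128,zs+22))
print('stick back top',f(247,280,zs+22),f(304,280,zs+22))
for z in (105,):
  a=[f(207,90,z),f(341,90,z),f(211.5,240,z),f(334.5,240,z)]; print('tray',a,'mids',(a[0]+a[1])/2,(a[2]+a[3])/2)
a=f(180,10,158),f(361,10,158); print('lid',a,(a[0]+a[1])/2)
```

```text
stick front top [529.9 177.4 216.4] [530.3 156.1 216.4] end [533.1 166.8 216.4]
stick back top [477.8 176.1 216.4] [478.2 155.  216.4]
tray [array([548.6, 208.2, 105. ]), array([550.2, 126.9, 105. ]), array([452.1, 207.8, 105. ]), array([453.6, 124.9, 105. ])] mids [549.4  167.55 105.  ] [452.85 166.35 105.  ]
lid (array([580.8, 210.2, 158. ]), array([582.3, 129.1, 158. ])) [581.55 169.65 158.  ]
```

Sideways the stick is within about 1 mm of the tray's middle. Lower it onto the tray, stopping about 2 mm above.

>>> {"op": "arm_command", "data": {
  "steps": [
    {"x": 0.1, "y": -0.1, "z": 1.5, "ax": 0, "ay": 0, "az": 0},
    {"x": 0.1, "y": 0, "z": 1.5, "ax": 0, "ay": 0, "az": 0},
    {"x": 0, "y": 0, "z": 1.5, "ax": 0, "ay": 0, "az": 0},
    {"x": 0, "y": 0, "z": 1.5, "ax": 0, "ay": 0, "az": 0},
    {"x": 0, "y": 0, "z": 1.0, "ax": 0, "ay": 0, "az": 0},
    {"x": 0, "y": 0, "z": 0.7, "ax": 0, "ay": 0, "az": 0},
    {"x": 0, "y": 0, "z": 0.5, "ax": 0, "ay": 0, "az": 0},
    {"x": 0, "y": 0, "z": 0.5, "ax": 0, "ay": 0, "az": 0},
    {"x": 0, "y": 0, "z": 0, "ax": 0, "ay": 0, "az": 0},
    {"x": 0, "y": 0, "z": 0, "ax": 0, "ay": 0, "az": 0}
  ]
}}

```text
t: 7.87
tcp_pos: [478.8, 168.6, 114.0]
tool_rot: [-0.0, 1.0, 0.01, 0.001]
force: [0.5, 1.5, 1.5]
finger_gap: 20.6
```

>>> {"op": "arm_command", "data": {
  "steps": [
    {"x": 0.8, "y": 0, "z": 0.1, "ax": 0, "ay": 0, "az": 0},
    {"x": 0.8, "y": 0, "z": 0, "ax": 0, "ay": 0, "az": 0},
    {"x": 0.8, "y": 0, "z": 0, "ax": 0, "ay": 0, "az": 0},
    {"x": 0.8, "y": 0, "z": 0, "ax": 0, "ay": 0, "az": 0},
    {"x": 0.8, "y": 0, "z": 0, "ax": 0, "ay": 0, "az": 0},
    {"x": 0.8, "y": 0, "z": 0, "ax": 0, "ay": 0, "az": 0},
    {"x": 0.8, "y": 0, "z": 0, "ax": 0, "ay": 0, "az": 0},
    {"x": 0.8, "y": 0, "z": 0, "ax": 0, "ay": 0, "az": 0},
    {"x": 0.8, "y": 0, "z": 0, "ax": 0, "ay": 0, "az": 0},
    {"x": 0, "y": 0, "z": 0.1, "ax": 0, "ay": 0, "az": 0}
  ]
}}

```text
t: 8.7
tcp_pos: [552.0, 169.7, 112.1]
tool_rot: [-0.0, 1.0, 0.01, 0.001]
force: [2.7, 0.2, 6.2]
finger_gap: 20.4
```

>>> {"op": "arm_command", "data": {
  "steps": [
    {"x": 0, "y": 0, "z": 0.05, "ax": 0, "ay": 0, "az": 0},
    {"x": 0, "y": 0, "z": 0, "ax": 0, "ay": 0, "az": 0}
  ]
}}

```text
t: 8.87
tcp_pos: [551.7, 169.7, 111.7]
tool_rot: [-0.0, 1.0, 0.01, 0.002]
force: [4.0, -0.7, 5.8]
finger_gap: 20.6
```

Contact with the tray (about 6 N). Release and raise, then look.

>>> {"op": "arm_command", "data": {
  "steps": [
    {"x": 0, "y": 0, "z": 0, "ax": 0, "ay": 0, "az": 0},
    {"x": 0, "y": 0, "z": 0, "ax": 0, "ay": 0, "az": 0},
    {"x": 0, "y": 0, "z": 0, "ax": 0, "ay": 0, "az": 0},
    {"x": 0, "y": 0, "z": -0.5, "ax": 0, "ay": 0, "az": 0},
    {"x": 0, "y": 0, "z": -1.0, "ax": 0, "ay": 0, "az": 0},
    {"x": 0, "y": 0, "z": -1.5, "ax": 0, "ay": 0, "az": 0},
    {"x": 0, "y": 0, "z": -2, "ax": 0, "ay": 0, "az": 0},
    {"x": 0, "y": 0, "z": -2, "ax": 0, "ay": 0, "az": 0},
    {"x": 0, "y": 0, "z": 0, "ax": 0, "ay": 0, "az": 0}
  ],
  "grip": 0.5
}}

```text
t: 9.62
tcp_pos: [551.8, 170.0, 185.5]
tool_rot: [-0.001, 1.0, 0.01, 0.003]
force: [-0.0, 0.6, 1.5]
finger_gap: 42.8
```

>>> {"op": "arm_command", "data": {
  "steps": [
    {"x": -2.5, "y": 0, "z": 0, "ax": 0, "ay": 0, "az": 0},
    {"x": -2.5, "y": 0, "z": 0, "ax": 0, "ay": 0, "az": 0},
    {"x": -2.5, "y": 0, "z": 0, "ax": 0, "ay": 0, "az": 0},
    {"x": -2.5, "y": 0, "z": 0, "ax": 0, "ay": 0, "az": 0},
    {"x": 0, "y": 0, "z": 0, "ax": 0, "ay": 0, "az": 0},
    {"x": 0, "y": 0, "z": 0, "ax": 0, "ay": 0, "az": 0}
  ],
  "grip": 0
}}

```text
t: 10.12
tcp_pos: [449.7, 167.7, 181.4]
tool_rot: [-0.0, 1.0, 0.011, 0.0]
force: [0.2, -0.5, 0.9]
finger_gap: 0.3
```

Run:
```python
from h import *
from bench import camera
go((458,168,140),1.2)
c=get_calibration('wrist'); im=camera('wrist')[:,:,::-1].copy(); cv2.imwrite('pics/w3.png',im)
np.savez('w3.npz',**{k:c[k] for k in('R','t','intrinsics')})
```

```text
t 10.12 tcp [449.7 167.7 181.4] yaw 1.22 F [ 0.2 -0.5  0.9] gap 0.3 q6 1.81
 shift in tool axes cm [ 0.82 -0.02  4.14]
 turn deg [-0.01 -0.05  0.02] shift after turn [ 0.83 -0.02  4.14]
```

View pics/w3.png

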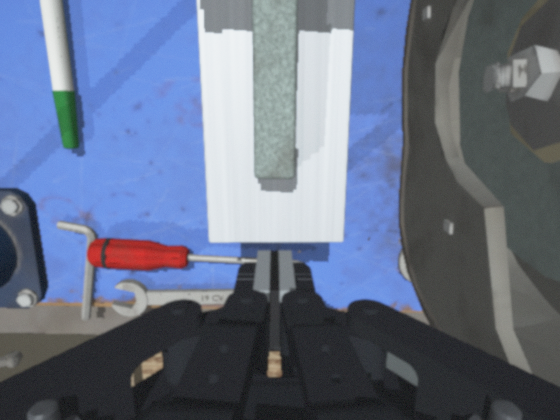

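The stick lies straight on the tray with its rear end at row 178, columns 255–295. It is centred, with its front in the port. The closed fingers are behind it.

Run:
```python
from h import *
c=np.load('w3.npz'); f=lambda u,v,z:ray(c,(u,v),z).round(1)
print('rear top',f(255,178,127),f(295,178,127),'bottom',f(260,190,105),'row60',f(253.5,60,127),f(297.5,60,127),'tray front',f(209,242,105),f(343,242,105))
```

```text
rear top [476.7 178.3 127. ] [477.2 157.  127. ] bottom [465.4 176.3 105. ] row60 [535.6 179.5 127. ] [536.1 157.9 127. ] tray front [431.7 207.6 105. ] [433.5 124.5 105. ]
```

>>> {"op": "arm_command", "data": {
  "steps": [
    {"x": 0, "y": 0, "z": 1.5, "ax": 0, "ay": 0, "az": 0},
    {"x": 0, "y": 0, "z": 1.5, "ax": 0, "ay": 0, "az": 0},
    {"x": 0, "y": 0, "z": 1.5, "ax": 0, "ay": 0, "az": 0},
    {"x": 0, "y": 0, "z": 1.0, "ax": 0, "ay": 0, "az": 0},
    {"x": 0, "y": 0, "z": 1.0, "ax": 0, "ay": 0, "az": 0},
    {"x": 0, "y": 0, "z": 0.6, "ax": 0, "ay": 0, "az": 0},
    {"x": 0, "y": 0, "z": 0, "ax": 0, "ay": 0, "az": 0},
    {"x": 0, "y": 0, "z": 0, "ax": 0, "ay": 0, "az": 0}
  ]
}}

```text
t: 10.83
tcp_pos: [450.4, 167.6, 109.9]
tool_rot: [0.0, 1.0, 0.01, -0.0]
force: [0.0, 0.9, 1.1]
finger_gap: -0.3
```

>>> {"op": "arm_command", "data": {
  "steps": [
    {"x": 0.8, "y": 0, "z": 0, "ax": 0, "ay": 0, "az": 0},
    {"x": 0.8, "y": 0, "z": 0, "ax": 0, "ay": 0, "az": 0},
    {"x": 0.7, "y": 0, "z": 0, "ax": 0, "ay": 0, "az": 0},
    {"x": 0.7, "y": 0, "z": 0, "ax": 0, "ay": 0, "az": 0},
    {"x": 0.7, "y": 0, "z": 0, "ax": 0, "ay": 0, "az": 0},
    {"x": 0.7, "y": 0, "z": 0, "ax": 0, "ay": 0, "az": 0},
    {"x": 0.7, "y": 0, "z": 0, "ax": 0, "ay": 0, "az": 0},
    {"x": 0.7, "y": 0, "z": 0, "ax": 0, "ay": 0, "az": 0}
  ]
}}

```text
t: 11.5
tcp_pos: [508.8, 168.7, 109.8]
tool_rot: [-0.0, 1.0, 0.01, -0.0]
force: [-1.2, 0.2, 1.4]
finger_gap: -0.2
```

>>> {"op": "arm_command", "data": {
  "steps": [
    {"x": 0.7, "y": 0, "z": 0, "ax": 0, "ay": 0, "az": 0},
    {"x": 0.7, "y": 0, "z": 0, "ax": 0, "ay": 0, "az": 0},
    {"x": 0.7, "y": 0, "z": 0, "ax": 0, "ay": 0, "az": 0},
    {"x": 0.7, "y": 0, "z": 0, "ax": 0, "ay": 0, "az": 0},
    {"x": 0.7, "y": 0, "z": 0, "ax": 0, "ay": 0, "az": 0},
    {"x": 0.7, "y": 0, "z": 0, "ax": 0, "ay": 0, "az": 0},
    {"x": 0.5, "y": 0, "z": 0, "ax": 0, "ay": 0, "az": 0},
    {"x": 0, "y": 0, "z": 0, "ax": 0, "ay": 0, "az": 0},
    {"x": 0, "y": 0, "z": 0, "ax": 0, "ay": 0, "az": 0}
  ]
}}

```text
t: 12.25
tcp_pos: [555.2, 169.7, 109.6]
tool_rot: [0.0, 1.0, 0.01, -0.0]
force: [0.2, 0.7, 0.2]
finger_gap: -0.1
```

Run:
```python
from h import *
from bench import camera
go((556,170,110),1.2)
a=camera('wrist')[:,:,::-1]; b=camera('top')[:,:,::-1]
b=cv2.resize(b[90:300,240:420],(480,560))
cv2.imwrite('pics/w4.png',cv2.resize(np.hstack([cv2.resize(a,(560,560)),b]),(800,430)))
```

```text
t 12.25 tcp [555.2 169.7 109.6] yaw 1.18 F [0.2 0.7 0.2] gap -0.1 q6 1.77
 shift in tool axes cm [ 0.08 -0.03 -0.04]
 turn deg [ 0.    0.01 -0.02] shift after turn [ 0.08 -0.03 -0.04]
```

View pics/w4.png

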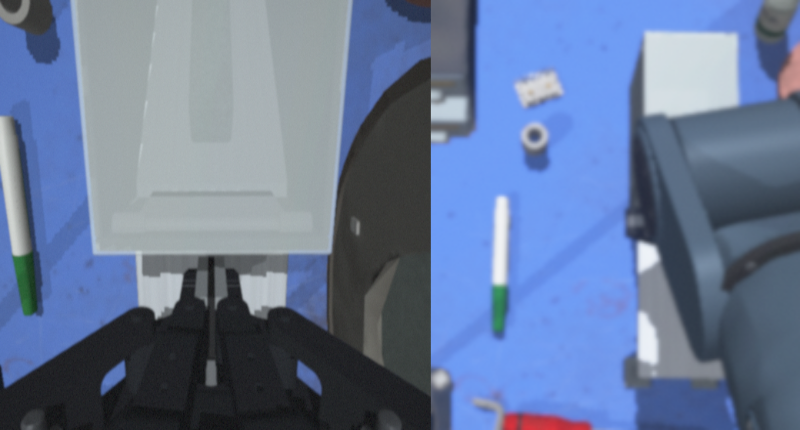

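Through the clear lid, the stick is inside the box at crop (211,70), clear of the port, and the flap line is behind it at row ~195. The tray in front is empty. I retreat, let it settle and check.

>>> {"op": "arm_command", "data": {
  "steps": [
    {"x": -1.5, "y": 0, "z": 0, "ax": 0, "ay": 0, "az": 0},
    {"x": -2, "y": 0, "z": -1, "ax": 0, "ay": 0, "az": 0},
    {"x": -2, "y": 0, "z": -2, "ax": 0, "ay": 0, "az": 0},
    {"x": -2, "y": 0, "z": -3, "ax": 0, "ay": 0, "az": 0},
    {"x": -1, "y": 0, "z": -3, "ax": 0, "ay": 0, "az": 0},
    {"x": 0, "y": 0, "z": -3, "ax": 0, "ay": 0, "az": 0},
    {"x": 0, "y": 0, "z": -3, "ax": 0, "ay": 0, "az": 0},
    {"x": 0, "y": 0, "z": -1, "ax": 0, "ay": 0, "az": 0},
    {"x": 0, "y": 0, "z": 0, "ax": 0, "ay": 0, "az": 0},
    {"x": 0, "y": 0, "z": 0, "ax": 0, "ay": 0, "az": 0}
  ]
}}

```text
t: 13.18
tcp_pos: [469.8, 167.9, 269.2]
tool_rot: [0.0, 1.0, 0.01, -0.0]
force: [1.1, 0.4, -1.0]
finger_gap: -0.1
```

Run:
```python
from h import *
from bench import camera
go((478,168,270),1.2)
c=get_calibration('wrist');a=camera('wrist')[:,:,::-1].copy(); cv2.imwrite('pics/w5.png',a)
np.savez('w5.npz',**{k:c[k] for k in('R','t','intrinsics')})
```

```text
t 13.18 tcp [469.8 167.9 269.2] yaw 1.19 F [ 1.1  0.4 -1. ] gap -0.1 q6 1.80
 shift in tool axes cm [ 0.82  0.01 -0.08]
 turn deg [ 0.    0.01 -0.01] shift after turn [ 0.82  0.01 -0.08]
```

View pics/w5.png

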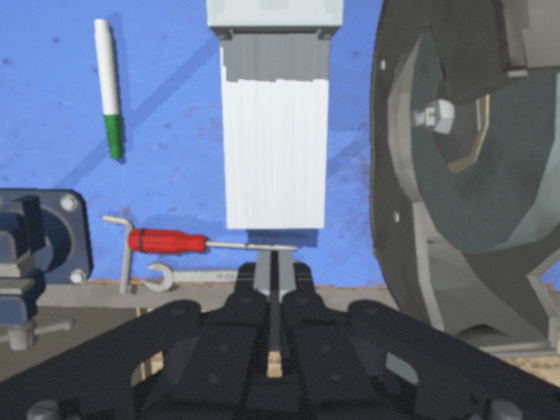

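The tray is empty and the pen is where it was. I'll look down through the lid once to confirm the stick's rest and the flap.

>>> {"op": "arm_command", "data": {
  "steps": [
    {"x": 2.5, "y": 0, "z": -0.5, "ax": 0, "ay": 0, "az": 0},
    {"x": 2.5, "y": 0, "z": -0.5, "ax": 0, "ay": 0, "az": 0},
    {"x": 2.5, "y": 0, "z": -0.5, "ax": 0, "ay": 0, "az": 0},
    {"x": 2.5, "y": 0, "z": 0, "ax": 0, "ay": 0, "az": 0},
    {"x": 1, "y": 0, "z": 0, "ax": 0, "ay": 0, "az": 0},
    {"x": 0, "y": 0, "z": 0, "ax": 0, "ay": 0, "az": 0},
    {"x": 0, "y": 0, "z": 0, "ax": 0, "ay": 0, "az": 0}
  ]
}}

```text
t: 13.82
tcp_pos: [579.5, 170.0, 282.6]
tool_rot: [0.0, 1.0, 0.01, -0.002]
force: [-0.4, 0.7, 0.8]
finger_gap: 0.2
```

Run:
```python
from h import *
from bench import camera
go((478,168,270),1.2)
c=get_calibration('wrist');a=camera('wrist')[:,:,::-1].copy(); cv2.imwrite('pics/w6.png',a)
np.savez('w6.npz',**{k:c[k] for k in('R','t','intrinsics')})
for nm,X in dict(tray_edge=(594,170,105),port_low=(586,170,105),stick_min=(618,170,85),origin_max=(740,170,60),flap_top=(586,170,147)).items(): print(nm,proj(c,np.array(X)).round())
```

```text
t 13.82 tcp [579.5 170.  282.6] yaw 1.17 F [-0.4  0.7  0.8] gap 0.2 q6 1.76
 shift in tool axes cm [-10.14  -0.     1.29]
 turn deg [ 0.04  0.2  -0.03] shift after turn [-1.015e+01 -1.000e-02  1.260e+00]
tray_edge [274. 165.]
port_low [274. 174.]
stick_min [275. 135.]
origin_max [278. -10.]
flap_top [274. 184.]
```

View pics/w6.png

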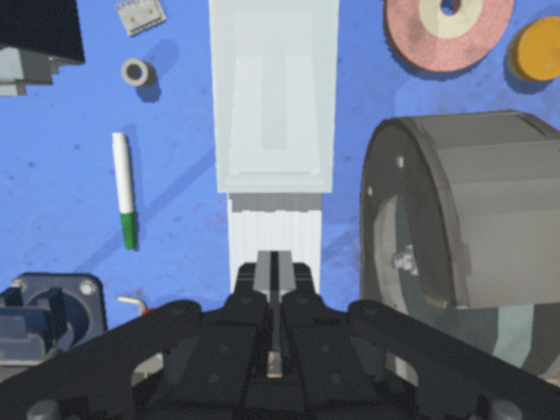

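Through the lid, the stick lies straight at columns 262–285, rows ~62–150. The flap shows as a thin line at rows 175–187, which is where a shut flap would project. A numeric check:

Run:
```python
from h import *
c=np.load('w6.npz')
for z in (127,90,60,40,25):
    a,b=ray(c,(273.5,62),z),ray(c,(273.5,150),z); w=ray(c,(262,100),z)-ray(c,(285,100),z)
    print(z,'len %.0f width %.1f mid x rel port %.0f y rel %.0f'%(a[0]-b[0],np.linalg.norm(w),(a[0]+b[0])/2-587,(a[1]+b[1])/2-171))
im=cv2.imread('pics/w6.png')[30:210,205:345]; cl=cv2.createCLAHE(4,(2,2))
cv2.imwrite('pics/w6c.png',cv2.resize(cv2.merge([cl.apply(x) for x in cv2.split(im)]),None,fx=3.3,fy=3.3,interpolation=2))
```

```text
127 len 65 width 17.6 mid x rel port 55 y rel 1
90 len 73 width 19.7 mid x rel port 55 y rel 1
60 len 80 width 21.5 mid x rel port 55 y rel 1
40 len 84 width 22.7 mid x rel port 54 y rel 1
25 len 88 width 23.6 mid x rel port 54 y rel 1
```

View pics/w6c.png

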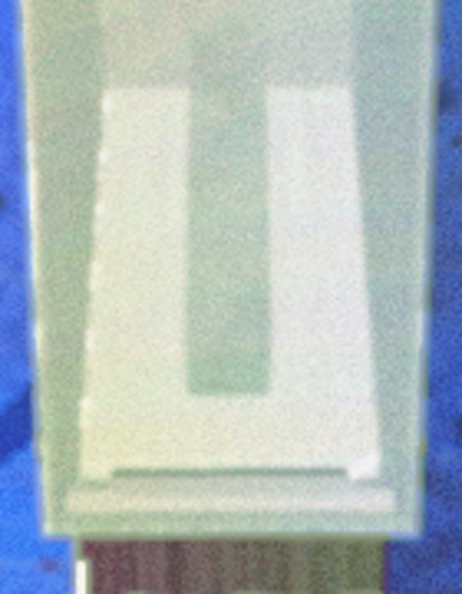

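The stick lies on the ramp, centred (about 1 mm off). Its rear end is about 20 mm behind the flap, so nothing props the flap. The dark lip line at row 172 matches the shut position (predicted 174). One stillness check over about a second, then I hand in.

>>> {"op": "arm_command", "data": {
  "steps": [
    {"x": 0, "y": 0, "z": 0, "ax": 0, "ay": 0, "az": 0},
    {"x": 0, "y": 0, "z": 0, "ax": 0, "ay": 0, "az": 0},
    {"x": 0, "y": 0, "z": 0, "ax": 0, "ay": 0, "az": 0},
    {"x": 0, "y": 0, "z": 0, "ax": 0, "ay": 0, "az": 0},
    {"x": 0, "y": 0, "z": 0, "ax": 0, "ay": 0, "az": 0},
    {"x": 0, "y": 0, "z": 0, "ax": 0, "ay": 0, "az": 0},
    {"x": 0, "y": 0, "z": 0, "ax": 0, "ay": 0, "az": 0},
    {"x": 0, "y": 0, "z": 0, "ax": 0, "ay": 0, "az": 0},
    {"x": 0, "y": 0, "z": 0, "ax": 0, "ay": 0, "az": 0},
    {"x": 0, "y": 0, "z": 0, "ax": 0, "ay": 0, "az": 0}
  ]
}}

```text
t: 14.7
tcp_pos: [580.1, 170.2, 284.8]
tool_rot: [-0.0, 1.0, 0.01, -0.0]
force: [0.3, -0.2, -0.5]
finger_gap: 0.2
```

Run:
```python
from h import *
from bench import camera, bot
a=cv2.imread('pics/w6.png'); b=camera('wrist')[:,:,::-1].copy(); c=get_calibration('wrist')
g=lambda i:cv2.cvtColor(i[40:185,225:325],cv2.COLOR_BGR2GRAY).astype(np.float32)
print('box interior shift px',cv2.phaseCorrelate(g(a),g(b)),'diff',np.abs(g(a)-g(b)).mean())
def edge(i): p=i[120:170,266:282].astype(float).mean((1,2)); return 120+np.argmax(np.diff(cv2.GaussianBlur(p[None],(5,1),0)[0]))
print('stick rear row',edge(a),edge(b))
t0=cv2.imread('pics/top0.png'); t1=camera('top')[:,:,::-1]
d=np.abs(t0.astype(int)-t1)[180:258,262:288].mean(); print('pen area diff in top view',d)
go(None)
bot.job_done()
```

```text
box interior shift px ((0.574848313393808, 0.5797414621031294), 0.8697561434427897) diff 1.1823448
stick rear row 149 150
pen area diff in top view 12.793721236028928
t 14.80 tcp [580.1 170.2 284.8] yaw 1.19 F [ 0.4 -0.2 -0.1] gap -0.1 q6 1.76
the job is handed in; nothing more can be done
```

Run:
```python
from h import *
c=np.load('w6.npz'); print('pen now',ray(c,(119.5,133),8).round(),ray(c,(130,247),8).round(),'start [613 342] [480 338]')
```

```text
pen now [611. 340.   8.] [478. 339.   8.] start [613 342] [480 338]
```

The dressing stick is in the waste box and the job was handed in at about t = 14.8 s of the 51 s allowed. No verdict was reported. I gripped the stick across its width, carried it over the pen and laid it on the tray. I pushed its front through the flap while still holding it, then pushed its rear end in with the closed fingers and backed off.

**Last checks:**
- **Stick position:** seen through the clear lid, it lies on the inside ramp about 1 mm off the port's middle. I estimate its origin at 50–60 mm behind the flap and 45 mm or more below the tray. Its far end was in shadow, so depth and height come partly from the ramp's shape, not a direct measurement.
- **Stick still:** its rear edge moved about 1 pixel over 0.9 s, which matches the camera's own drift (0.6 pixel).
- **Flap:** the lip line sits within about 2 pixels of where a shut flap should appear, and nothing is propping it open. I had no direct reading of the flap angle.
- **Arm:** it was clear of everything, with under 1 N of force on the tool.
- **Marker pen:** its ends measure within about 3 mm of where they started, which is within calibration error. A plain image difference over the pen in the top view was not zero (12.8 grey levels). I put that down to the arm's shadow but did not check it.

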